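# Sort the loose bench parts into their trays

## Task

Put the four loose parts (a transformer, a capacitor and two white blocks) away: each goes into the grey tray that already holds a part of its own kind, standing on the tray's floor the same way up as it stands now. Leave the parts already in the trays standing where they are.

Things in the scene. Friction and masses are not known exactly. Their poses are not given: they have to be found in the camera images.
- tray_transformers: open grey parts tray with a blank card on its front, fixed, one of three alike; this one holds a transformer. Outside 104 (x) x 150 (y) x 32 mm high; walls and floor 3 mm thick. Origin: under its middle, at bench height, z up; the card is on the -x wall. The part already in it stands near the +y end (y about +48 mm); the rest is empty
- tray_capacitors: open grey parts tray with a blank card on its front, fixed, one of three alike; this one holds a capacitor. Outside 104 (x) x 150 (y) x 32 mm high; walls and floor 3 mm thick. Origin: under its middle, at bench height, z up; the card is on the -x wall. The part already in it stands near the +y end (y about +48 mm); the rest is empty
- tray_blocks: open grey parts tray with a blank card on its front, fixed, one of three alike; this one holds a block. Outside 104 (x) x 150 (y) x 32 mm high; walls and floor 3 mm thick. Origin: under its middle, at bench height, z up; the card is on the -x wall. The part already in it stands near the +y end (y about +48 mm); the rest is empty
- transformer_in_tray: the part that already stands in the transformer tray: small ferrite transformer: black core with a yellow-and-amber winding, standing on its feet, 30 (x) x 40 (y) x 28 mm high; the core (8 to 23 mm up) is 28 mm wide in x, the base (up to 8 mm) 30 mm in x. Origin: centre of the underside, z up
- capacitor_in_tray: the part that already stands in the capacitor tray: dark upright can, 25 mm in diameter, 40 mm high. Origin: centre of the underside, z up
- block_in_tray: the part that already lies in the block tray: cream square nest block, 30 x 30 x 12 mm high. Origin: centre of the underside, z up
- transformer: the loose part on the bench: small ferrite transformer: black core with a yellow-and-amber winding, standing on its feet, 30 (x) x 40 (y) x 28 mm high; the core (8 to 23 mm up) is 28 mm wide in x, the base (up to 8 mm) 30 mm in x. Origin: centre of the underside, z up; 40 g
- capacitor: loose on the bench: electrolytic capacitor, dark blue upright can with a light stripe, 18 mm in diameter, 32 mm high, 20 g. Origin: centre of the underside, z up
- block_low: loose on the bench: white nest block with black patches on top, the longer and lower of the two, 30 (x) x 42 (y) x 18 mm high, 60 g. Origin: centre of the underside, z up
- block_high: loose on the bench: white nest block with black patches on top, the shorter and taller of the two, 26 (x) x 38 (y) x 22 mm high, 57 g. Origin: centre of the underside, z up
Not all that is in view belongs to the job. Leave any green or pink look-alike of the transformer alone.

How it is judged:
By the outcome, as a careful person would: the job done as asked, in the order asked, and still so for the second after the job is handed in, with the robot touching nothing.
It also fails if it takes over 106 s, if anything falls off the work surface, if the arm or the gripper's body presses on something with over 40 N, if the wrist force passes 120 N, or if a joint passes its speed limit or range.

## Robot

A 6-joint arm with a two-finger parallel gripper is mounted at the origin on the work surface; the furniture and walls round the work are solid. World frame = base frame: x ahead of the robot, y to its left, z up, the work surface at z = 0. Lengths are in m, angles in degrees, forces in N, time in s.
With the tool pointing down it reaches from about 0.425 to 0.95 m from the base axis. Payload 3.5 kg.
Tool frame: the origin (TCP) lies at the very end of the fingers, on their centre line; the grasp point (between the pads) lies 19 mm behind it; z points along the fingers, y is the line along which they close (so a half turn about z gives the same grasp; the last joint's range is limited). The gripper opens to 85 mm and grips with 20 to 120 N. Pads are 22 mm wide; open, the fingers measure 114 mm over their backs; the gripper's body (76 mm by 85 mm) begins 54 mm behind the grasp point. The pads swing forward as they close: fully open they stand 13 mm farther back than shut.
Start: joints at [30.882, 16.404, 90.338, -0, 73.258, -8.594], TCP at [0.521, 0.429, 0.231] pointing down, gripper open.
Joint ranges: [-158.93, 158.93], [-51.34, 127.21], [12.03, 142.37], [-87.48, 267.48], [13.55, 161.25], [-162.69, 162.69]. Speed limits (degrees/s): [159.86, 159.86, 180, 180, 180, 180].

## Interface

Orientations are given as [roll, pitch, yaw] about the fixed x, y, z axes, in that order (R = Rz(yaw) Ry(pitch) Rx(roll)).
In Python, from bench import env gives the robot as it stands.
- The arm moves only by the tool step_arm, never from a script. Its argument "plan" is a list of rows, each an object with "jaw": the gripper command: -1 is shut, 1 is fully open, values between are in proportion; "dp": the shift along the tool's x, y, z in cm, a list of three; "rot": the turn, a rotation vector about the tool's x, y, z in rad, a list of three. In form: [{"jaw": jaw, "dp": [x, y, z], "rot": [rx, ry, rz]}, ...]. A call has 1 to 20 rows; each row shifts and turns the commanded pose from where the row before left it, along the tool's axes as they then stand; what a row does not reach is not made up. A row lasts 1/8 s, in which the tool goes at most 62.5 mm and 10.7 degrees, less where a joint would pass 70% of its speed; a pose out of reach is approached as far as the arm can. A call with a gripper value outside its range is refused whole. The fingers move at their own pace and stop on an object; "grip_force" is the grip in N (left out, the last holds). Time passes only in rows, so rows that do not move let the fingers close. It gives the time, the measured TCP pose, the force, the opening and the grip force at its end, in the units of the state.
- env.read_state(): the state, without advancing time (a new reading comes with each control period).
- env.camera(name): name is "scene" or "top"; returns a dict with "pixels" (400x640x3 uint8, red, green, blue), "fx", "fy", "cx", "cy" (pixels), "k1" (the pictures are not rectified: a ray, as slopes to the right and down, at radius r is drawn at 1 + k1 r^2 times it, then the intrinsics apply), "rvec" (rotation vector, rad) and "tvec" (3), from world to camera coordinates, as OpenCV has them. Camera axes: x right, y down, z forward; pixel columns grow to the right and rows downward; lengths in m; the calibration is good to about 2 mm. A picture is of the moment at which its call begins. There is no depth.
- env.finish_job(): hands the job in; it is judged then, once.
The state is a dict: "clock": time; "joints": joint angles; "joint_vel": joint speeds; "joint_efforts": joint torques, N m; "tcp_pos": TCP position; "ee_rot": TCP orientation; "ft_force": force on the tool from outside, world axes, zero at the start; "ft_torque": the same for the moment, N m; "gripper_width": opening from 0.0 (shut) to 1.0 (fully open); "grasp_force": force on a finger pad.
Only numpy, scipy, OpenCV 4.12 (cv2) and the standard library are available. Lean on these libraries where they do the work, as an engineer would, in place of code of your own. Each camera call takes 0.05 s, during which the arm holds its last target. There are 200 camera calls.

## Working session

There is one attempt and no reset: what is moved stays moved. The work goes in short steps, Python scripts to look and compute and a tool call to move; the robot and the scene stay as the last step left them, time stands still between calls to the robot, and variables do not carry over. Pictures are saved under pics/ and viewed, at most 14 in all, crops included, and the job is handed in when it is done.

Besides the shell and the picture viewer there is one more tool, called after "Call:" as name(argument=value, ...) on one line, values as JSON. step_arm: Moves the arm, as the interface text tells. Its arguments: {"type":"object","properties":{"plan":{"type":"array","items":{"type":"object","properties":{"jaw":{"type":"number"},"dp":{"type":"array","items":{"type":"number"}},"rot":{"type":"array","items":{"type":"number"}}}}},"grip_force":{"type":"number"}},"required":["plan"]}

```bash
mkdir -p pics
cat > h.py <<'E'
import numpy as np, cv2
from bench import env
def cam(n):
    c=env.camera(n); c['R']=cv2.Rodrigues(np.array(c['rvec'],float))[0]; c['t']=np.array(c['tvec'],float).ravel(); return c
def ray(c,u,v):
    d=np.array([(u-c['cx'])/c['fx'],(v-c['cy'])/c['fy']]); s=d.copy()
    for _ in range(20): s=d/(1+c['k1']*(s@s))
    return -c['R'].T@c['t'], c['R'].T@np.array([s[0],s[1],1.])
def onz(c,u,v,z):
    o,d=ray(c,u,v); return o+d*(z-o[2])/d[2]
def proj(c,p):
    q=c['R']@np.array(p,float)+c['t']; s=q[:2]/q[2]; s=s*(1+c['k1']*(s@s))
    return np.array([s[0]*c['fx']+c['cx'],s[1]*c['fy']+c['cy']])
def tri(rs):
    A=0;b=0
    for o,d in rs:
        d=d/np.linalg.norm(d);P=np.eye(3)-np.outer(d,d);A=A+P;b=b+P@o
    return np.linalg.solve(A,b)
def save(c,f): cv2.imwrite('pics/'+f,c['pixels'][:,:,::-1])
E
python3 - <<'E'
from h import *
for n in('scene','top'):
    c=cam(n); save(c,n+'0.png'); print(n,c['fx'],c['k1'],-c['R'].T@c['t'])
    np.savez(n+'0.npz',**c)
print(env.read_state())
E
```

```text
scene 426.7493877590176 -0.03655840005756273 [0.58080258 0.80407247 0.62564523]
top 506.4364216068931 0.05273025369852637 [0.40144593 0.21418988 1.00088559]
{'clock': 0.1, 'joints': array([ 3.08813732e+01,  1.64490914e+01,  9.04150110e+01,  1.65840113e-03,
        7.32576223e+01, -8.59474327e+00]), 'joint_vel': array([ 0.03201554, -0.0209505 , -0.13815503,  0.11756626, -0.06666769,
       -0.05758095]), 'joint_efforts': array([ 5.12453626e-04, -4.07299876e+01, -2.93699169e+01, -1.39671442e-04,
        3.42866420e-03,  5.92668357e-06]), 'tcp_pos': array([0.52049059, 0.42885277, 0.23007145]), 'ee_rot': array([-1.79879879e+02, -1.97603525e-02,  1.29475616e+02]), 'ft_force': array([ 0.16084734,  0.82324474, -0.36996641]), 'ft_torque': array([0.01131169, 0.04091199, 0.01985207]), 'grasp_force': 0.0, 'gripper_width': 0.9993593987374414}
```

View pics/scene0.png

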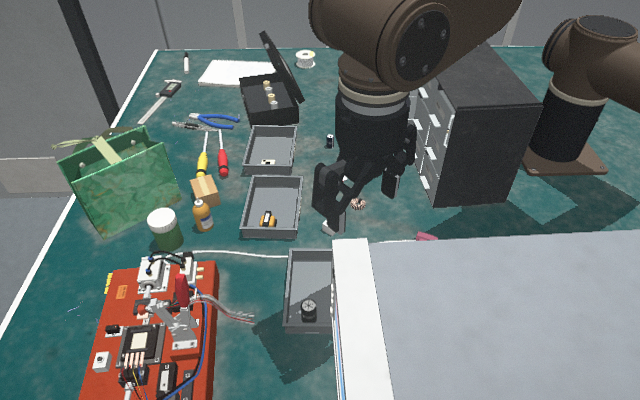

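View pics/top0.png

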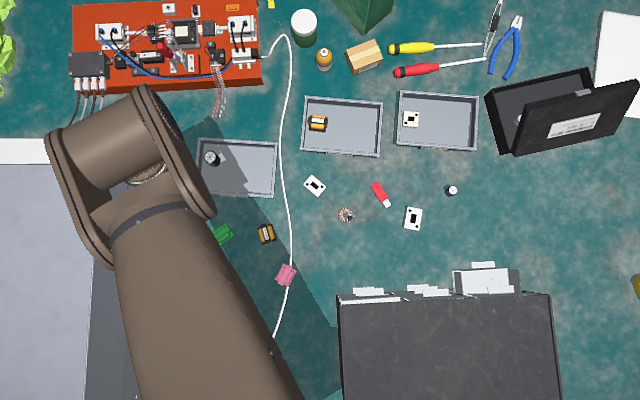

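The top view shows three trays: capacitor (235,168), transformer (340,125) and block (437,120). The loose parts are:
- **Blocks:** (315,185) and (413,218).
- **Capacitor:** dark can at (452,190).
- **Transformer:** candidates are yellow/black (267,234), green (222,235) and pink (285,275). The yellow/black one fits the description.

I'll confirm this in one enlarged crop.

Run:
```python
from h import *
c=dict(np.load('top0.npz')); s=dict(np.load('scene0.npz'))
im=c['pixels'][:,:,::-1]
cv2.imwrite('pics/crop1.png',cv2.resize(im[85:295,195:485],None,fx=2.75,fy=2.75,interpolation=cv2.INTER_CUBIC))
for n,u,v in [('capTray',235,168),('trTray',340,125),('blTray',437,120),('b1',315,185),('b2',413,218),('cap',452,190),('tr',267,234),('pink',285,275),('green',222,235),('cabinet',445,295),('boxedge',80,140)]:
    p=onz(c,u,v,0.01); print(n,p.round(3),'scene px',proj(s,p).round(0))
```

```text
capTray [0.581 0.393 0.01 ] scene px [318. 294.]
trTray [0.672 0.186 0.01 ] scene px [270. 209.]
blTray [ 0.685 -0.008  0.01 ] scene px [269. 151.]
b1 [0.549 0.234 0.01 ] scene px [332. 224.]
b2 [0.488 0.041 0.01 ] scene px [355. 162.]
cap [ 0.544 -0.036  0.01 ] scene px [329. 143.]
tr [0.451 0.325 0.01 ] scene px [388. 260.]
pink [0.373 0.288 0.01 ] scene px [426. 243.]
green [0.448 0.413 0.01 ] scene px [397. 301.]
cabinet [ 0.341 -0.019  0.01 ] scene px [413. 145.]
boxedge [0.631 0.7   0.01 ] scene px [282. 510.]
```

View pics/crop1.png

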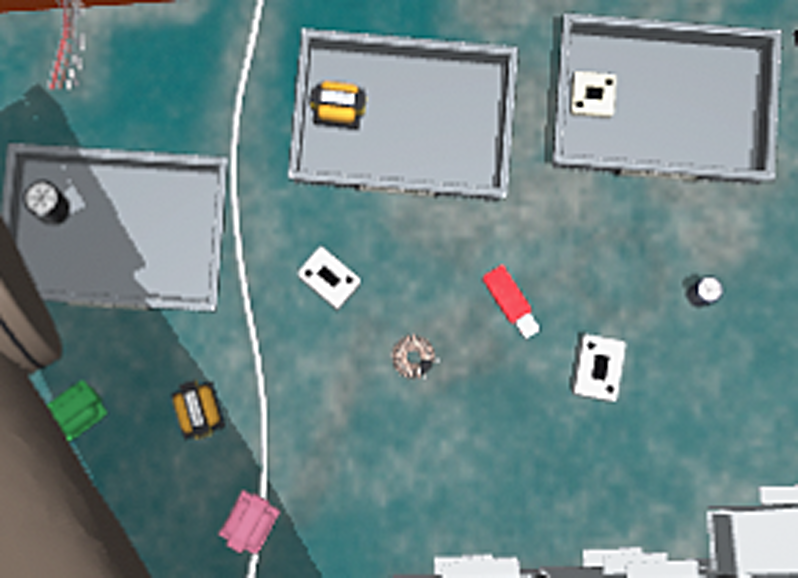

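The crop confirms it. The black core with yellow/amber winding at top px (267,234) is the real transformer, and the green and pink ones are look-alikes to leave alone. Next I'll measure the parts, the trays and the obstacle heights.

```bash
cat > m.py <<'E'
from h import *
def rect(c,mask,z,near,minA=15):
    n,l,st,ce=cv2.connectedComponentsWithStats(mask.astype(np.uint8))
    k=[i for i in range(1,n) if st[i,4]>minA]
    i=min(k,key=lambda i:np.hypot(*(ce[i]-near)))
    cs,_=cv2.findContours((l==i).astype(np.uint8),cv2.RETR_EXTERNAL,cv2.CHAIN_APPROX_NONE)
    pts=cs[0].reshape(-1,2)
    W=np.array([onz(c,u,v,z)[:2] for u,v in pts],np.float32)*1000
    r=cv2.minAreaRect(W); return ce[i].round(1),np.array(r[0]).round(1),np.array(r[1]).round(1),round(r[2],1)
E
python3 - <<'E'
from m import *
c=dict(np.load('top0.npz')); s=dict(np.load('scene0.npz'))
hsv=cv2.cvtColor(c['pixels'],cv2.COLOR_RGB2HSV); h,S,V=cv2.split(hsv)
w=((V>170)&(S<50)).astype(np.uint8); w=cv2.morphologyEx(w,cv2.MORPH_CLOSE,np.ones((5,5)))
for z in(.018,.022):
  print('b1',z,rect(c,w,z,(315,185))); print('b2',z,rect(c,w,z,(413,218)))
print('cap',rect(c,w,.032,(453,189)))
yb=((h>12)&(h<30)&(S>120)).astype(np.uint8); yb=cv2.morphologyEx(yb,cv2.MORPH_CLOSE,np.ones((7,7)))
print('tr',rect(c,yb,.022,(267,234))); print('trtray',rect(c,yb,.022,(317,123)))
print('blk tray',rect(c,w,.015,(411,119)))
print('capprofile');print(V[186:196,442:462])
# tray rim corners from crop px (crop->full)
q=lambda x,y:onz(c,x/2.75+195,y/2.75+85,.032)[:2].round(4)
for n,P in dict(cap=[(8,147),(228,158),(215,310)],tr=[(304,30),(518,46),(504,198),(290,181)],bl=[(565,14),(780,32),(775,183),(553,166)]).items(): print(n,[q(*p) for p in P])
print('cab',tri([ray(c,338,293),ray(s,445,103)]),tri([ray(c,551,293),ray(s,487,45)]))
print('box',tri([ray(c,95,163),ray(s,333,240)]), 'origin scene',proj(s,(0,0,0)))
print('cap scene', tri([ray(c,453,189),ray(s,329,136)]))
E
```

```text
b1 0.018 (array([314.2, 185.4]), array([547.6, 235. ]), array([39.1, 26.9]), 50.2)
b2 0.018 (array([413. , 218.3]), array([486.6,  42. ]), array([29.8, 43.3]), 80.4)
b1 0.022 (array([314.2, 185.4]), array([547. , 234.9]), array([39. , 26.8]), 50.2)
b2 0.022 (array([413. , 218.3]), array([486.2,  42.7]), array([29.7, 43.1]), 80.4)
cap (array([452.6, 189.6]), array([542. , -31.6]), array([13.4, 13.8]), 89.1)
tr (array([266.2, 233.8]), array([451.6, 326. ]), array([34.7, 27.2]), 20.2)
trtray (array([317.4, 122.1]), array([674.2, 232. ]), array([28.5, 35.7]), 1.0)
blk tray (array([434.9, 121.5]), array([683.3,  -8.2]), array([158.4, 115.1]), 85.8)
capprofile
[[142 127  93  85  89  92  78  70 126 229 243 243 220 144 112 125 129 133
  133 129]
 [144 100  87  89  95  87  51  82 202 255 255 254 255 237 140 114 127 130
  130 132]
 [144 101  92  86  77  59  30 186 255 228 250 244 252 255 226 129 124 127
  129 133]
 [141 125 103  75  45  38  31 255 255 232 232 241 246 250 228 149 119 128
  129 130]
 [141 152 110  55  48  54  40 255 255 248 200 213 242 243 234 166 114 127
  129 127]
 [143 152  9
[... 210 characters left out ...]
5 216 126 121 133 128
  128 128]
 [143 150 157 110  68  72  72  73  69  90 142 164 126 104 122 133 131 129
  128 129]
 [142 146 152 141  96  64  55  53  49  58  50  94 104 125 134 133 129 129
  129 130]]
cap [array([0.6339, 0.4634]), array([0.629 , 0.3074]), array([0.52  , 0.3133])]
tr [array([0.7239, 0.2554]), array([0.7146, 0.1017]), array([0.6034, 0.1112]), array([0.6131, 0.263 ])]
bl [array([0.7388, 0.068 ]), array([ 0.7274, -0.0851]), array([ 0.6172, -0.0796]), array([0.6271, 0.0765])]
cab [0.35807312 0.19163185 0.25275011] [ 0.29189191 -0.06460746  0.26703509]
box [0.54778529 0.53103083 0.30345308] origin scene [551.28647497 150.59441418]
cap scene [ 0.54341582 -0.03278755  0.03164447]
```

```bash
cat > g.py <<'E'
# usage: python3 g.py x y z yaw [from_x from_y from_z from_yaw]: turn about tool z, then tool-frame shift (cm)
import sys; from h import *
a=[float(v) for v in sys.argv[1:]]
if len(a)>4: p=np.array(a[4:7]); y0=a[7]
else:
    s=env.read_state(); p=s['tcp_pos']; y0=s['ee_rot'][2]; print('at',p.round(4),s['ee_rot'].round(2),'w',round(s['gripper_width'],3),'gf',round(s['grasp_force'],1),'t',s['clock'],'q',s['joints'].round(1),'F',s['ft_force'].round(1))
dy=(a[3]-y0+180)%360-180
d=np.array(a[:3])-p; Y=np.radians(a[3]); c,n=np.cos(Y),np.sin(Y)
print('turn',round(dy,1),'rz',round(-np.radians(dy),3),'dp cm',(100*np.array([c*d[0]+n*d[1],n*d[0]-c*d[1],-d[2]])).round(2))
E
python3 g.py .542 -.032 .13 86
```

```text
at [0.5205 0.4289 0.2301] [-1.7988e+02 -2.0000e-02  1.2948e+02] w 0.999 gf 0.0 t 0.1 q [30.9 16.4 90.4  0.  73.3 -8.6] F [ 0.2  0.8 -0.4]
turn -43.5 rz 0.759 dp cm [-45.82   5.36  10.01]
```

Call:
step_arm(plan=[{"jaw":1,"dp":[0,0,0],"rot":[0,0,0.152]},{"jaw":1,"dp":[0,0,0],"rot":[0,0,0.152]},{"jaw":1,"dp":[0,0,0],"rot":[0,0,0.152]},{"jaw":1,"dp":[0,0,0],"rot":[0,0,0.152]},{"jaw":1,"dp":[0,0,0],"rot":[0,0,0.151]},{"jaw":0.2,"dp":[-4.58,0.54,1],"rot":[0,0,0]},{"jaw":0.2,"dp":[-4.58,0.54,1],"rot":[0,0,0]},{"jaw":0.2,"dp":[-4.58,0.54,1],"rot":[0,0,0]},{"jaw":0.2,"dp":[-4.58,0.54,1],"rot":[0,0,0]},{"jaw":0.2,"dp":[-4.58,0.54,1],"rot":[0,0,0]},{"jaw":0.2,"dp":[-4.58,0.54,1],"rot":[0,0,0]},{"jaw":0.2,"dp":[-4.58,0.54,1],"rot":[0,0,0]},{"jaw":0.2,"dp":[-4.58,0.54,1],"rot":[0,0,0]},{"jaw":0.2,"dp":[-4.58,0.54,1],"rot":[0,0,0]},{"jaw":0.2,"dp":[-4.58,0.54,1],"rot":[0,0,0]},{"jaw":0.2,"dp":[0,0,0],"rot":[0,0,0]}], grip_force=30)

```text
clock: 2.1
tcp_pos: [0.542, -0.034, 0.13]
ee_rot: [-179.9, -0.0, 85.7]
ft_force: [-0.4, 0.4, -0.1]
gripper_width: 0.597
grasp_force: 0.0
```

```bash
python3 - <<'E'
from h import *
for n in('scene','top'):
    c=cam(n); np.savez(n+'1.npz',**c); save(c,n+'1.png')
E
python3 g.py .542 -.032 .003 86
```

```text
at [ 0.5425 -0.0316  0.1309] [-1.7994e+02 -3.0000e-02  8.5920e+01] w 0.597 gf 0.0 t 2.2 q [-14.    6.  113.6   0.   60.5 -10. ] F [-0.2  0.4 -0. ]
turn 0.1 rz -0.001 dp cm [-0.04 -0.04 12.79]
```

View pics/scene1.png

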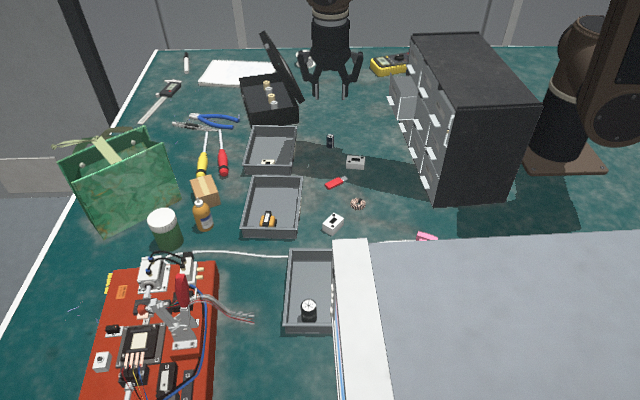

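View pics/top1.png

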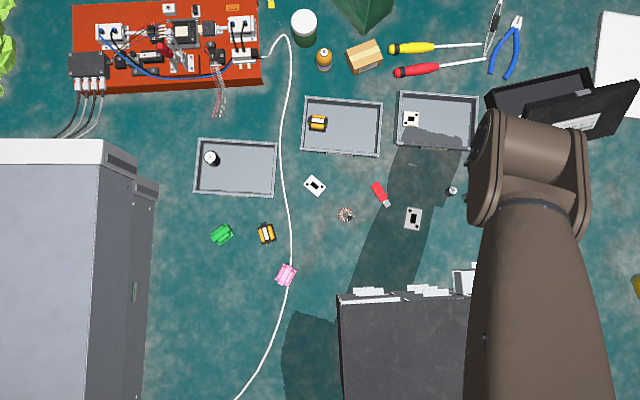

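Scene view now shows block_high at (333,222), block_low at (355,161), the capacitor at (330,140), and tray rims. The tall cabinet box hides the transformer. Next are the two-view heights.

Run:
```python
from m import *
t=dict(np.load('top1.npz')); s=dict(np.load('scene1.npz')); t0=dict(np.load('top0.npz'))
cv2.imwrite('pics/crop2.png',cv2.resize(s['pixels'][120:340,235:385,::-1],None,fx=2.7,fy=2.7,interpolation=cv2.INTER_CUBIC))
def dark(c,u,v,r=7,th=90):
    g=cv2.cvtColor(c['pixels'],cv2.COLOR_RGB2GRAY)[v-r:v+r+1,u-r:u+r+1]
    n,l,st,ce=cv2.connectedComponentsWithStats((g<th).astype(np.uint8))
    i=min(range(1,n),key=lambda i:np.hypot(*(ce[i]-r))); return ce[i]+[u-r,v-r],st[i,4]
for n,a,b in[('b1',(314,185),(333,220)),('b2',(413,218),(355,160))]:
    A,na=dark(t0,*a,r=5); B,nb=dark(s,*b,r=6); print(n,A,na,B,nb,tri([ray(t0,*A),ray(s,*B)]).round(4))
```

```text
b1 [314. 185.] 27 [333. 220.] 21 [0.5473 0.2354 0.0245]
b2 [412.79069767 218.        ] 43 [355.34782609 159.04347826] 23 [0.4868 0.0427 0.0203]
```

View pics/crop2.png

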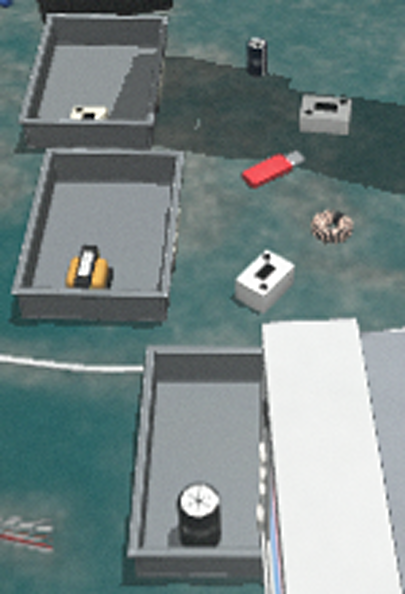

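Call:
step_arm(plan=[{"jaw":0.0,"dp":[0,0,3.2],"rot":[0,0,0]},{"jaw":0.0,"dp":[0,0,3.2],"rot":[0,0,0]},{"jaw":0.0,"dp":[0,0,3.2],"rot":[0,0,0]},{"jaw":0.0,"dp":[0,0,2],"rot":[0,0,0]},{"jaw":0.0,"dp":[0,0,1],"rot":[0,0,0]},{"jaw":-0.3,"dp":[0,0,0.1],"rot":[0,0,0]},{"jaw":-0.6,"dp":[0,0,0],"rot":[0,0,0]},{"jaw":-0.8,"dp":[0,0,0],"rot":[0,0,0]},{"jaw":-1,"dp":[0,0,0],"rot":[0,0,0]},{"jaw":-1,"dp":[0,0,0],"rot":[0,0,0]},{"jaw":-1,"dp":[0,0,0],"rot":[0,0,0]},{"jaw":-1,"dp":[0,0,0],"rot":[0,0,0]}], grip_force=30)

```text
clock: 3.7
tcp_pos: [0.5435, -0.0316, 0.0052]
ee_rot: [179.9, 0.0, 86.0]
ft_force: [-1.3, 1.0, 4.9]
gripper_width: 0.195
grasp_force: 29.8
```

```bash
python3 g.py .5755 .356 .10 88
python3 - <<'E'
from h import *
t=dict(np.load('top1.npz')); s=dict(np.load('scene1.npz'))
a=lambda x,y:ray(t,x/2.75+194.8,y/2.75+84.8); b=lambda x,y:ray(s,x/2.7+234.8,y/2.7+119.8)
for n,p,q in[('tr++',(304,30),(15,297)),('tr-+',(290,181),(167,298)),('tr+-',(518,46),(45,152)),('tr--',(504,198),(183,153)),('cap++',(8,147),(130,556)),('cap+-',(228,158),(148,350)),('bl++',(565,14),(22,122)),('bl-+',(553,166),(153,124)),('bl--',(775,183),(167,17))]: print(n,tri([a(*p),b(*q)]).round(4))
E
```

```text
at [ 0.5435 -0.0316  0.0052] [1.7992e+02 1.0000e-02 8.5990e+01] w 0.195 gf 29.8 t 3.7 q [-14.   17.5 115.9   0.   46.5 -10. ] F [-1.3  1.   4.9]
turn 2.0 rz -0.035 dp cm [38.85  1.84 -9.48]
tr++ [0.7245 0.2561 0.0273]
tr-+ [0.6157 0.2633 0.0286]
tr+- [0.7162 0.1015 0.0273]
tr-- [0.6052 0.1112 0.0305]
cap++ [0.6351 0.4638 0.0317]
cap+- [0.6298 0.3083 0.0278]
bl++ [0.7379 0.0686 0.0321]
bl-+ [0.629  0.0767 0.0324]
bl-- [ 0.6198 -0.0804  0.029 ]
```

Call:
step_arm(plan=[{"jaw":-1,"dp":[0,0,-2],"rot":[0,0,0]},{"jaw":-1,"dp":[0,0,-4],"rot":[0,0,0]},{"jaw":-1,"dp":[0,0,-4],"rot":[0,0,-0.035]},{"jaw":-1,"dp":[3.2,0.15,0],"rot":[0,0,0]},{"jaw":-1,"dp":[4.5,0.2,0],"rot":[0,0,0]},{"jaw":-1,"dp":[4.5,0.2,0],"rot":[0,0,0]},{"jaw":-1,"dp":[4.5,0.2,0],"rot":[0,0,0]},{"jaw":-1,"dp":[4.5,0.2,0],"rot":[0,0,0]},{"jaw":-1,"dp":[4.5,0.2,0],"rot":[0,0,0]},{"jaw":-1,"dp":[4.5,0.2,0],"rot":[0,0,0]},{"jaw":-1,"dp":[4.5,0.2,0],"rot":[0,0,0]},{"jaw":-1,"dp":[4.15,0.3,0],"rot":[0,0,0]},{"jaw":-1,"dp":[0,0,0],"rot":[0,0,0]},{"jaw":-1,"dp":[0,0,0],"rot":[0,0,0]}])

```text
clock: 5.45
tcp_pos: [0.5743, 0.3554, 0.1033]
ee_rot: [-179.9, 0.1, 88.0]
ft_force: [0.1, 0.2, -0.2]
gripper_width: 0.197
grasp_force: 29.5
```

```bash
python3 g.py .5755 .356 .009 88
python3 - <<'E'
from h import *
for n in('scene','top'):
    c=cam(n); save(c,n+'2.png')
E
```

```text
at [0.5743 0.3554 0.1033] [-1.7991e+02  7.0000e-02  8.8010e+01] w 0.197 gf 29.5 t 5.45 q [23.2 23.5 95.3 -0.  61.3 25.2] F [ 0.1  0.2 -0.2]
turn -0.0 rz 0.0 dp cm [0.06 0.11 9.43]
```

View pics/scene2.png

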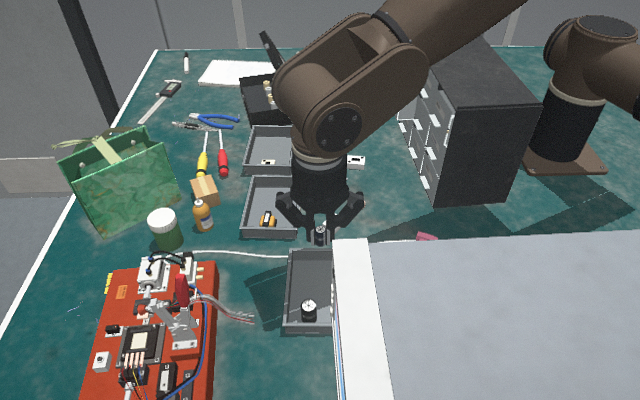

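The capacitor is held upright in the fingers at (320,236), above the capacitor tray. I'll lower it and let go.

Call:
step_arm(plan=[{"jaw":-1,"dp":[0.06,0.1,3],"rot":[0,0,0]},{"jaw":-1,"dp":[0,0,3],"rot":[0,0,0]},{"jaw":-1,"dp":[0,0,1.8],"rot":[0,0,0]},{"jaw":-1,"dp":[0,0,1],"rot":[0,0,0]},{"jaw":-1,"dp":[0,0,0.4],"rot":[0,0,0]},{"jaw":-1,"dp":[0,0,0.2],"rot":[0,0,0]},{"jaw":-1,"dp":[0,0,0],"rot":[0,0,0]},{"jaw":-0.5,"dp":[0,0,0],"rot":[0,0,0]},{"jaw":-0.3,"dp":[0,0,0],"rot":[0,0,0]},{"jaw":-0.2,"dp":[0,0,0],"rot":[0,0,0]},{"jaw":-0.2,"dp":[0,0,-1],"rot":[0,0,0]},{"jaw":-0.2,"dp":[0,0,-3],"rot":[0,0,0]},{"jaw":-0.2,"dp":[0,0,-5],"rot":[0,0,0]},{"jaw":0.2,"dp":[0,0,0],"rot":[0,0,0]}])

```text
clock: 7.3
tcp_pos: [0.5796, 0.3584, 0.1075]
ee_rot: [179.4, -0.3, 88.0]
ft_force: [0.2, -0.5, 0.5]
gripper_width: 0.592
grasp_force: 0.0
```

```bash
python3 g.py .4517 .3255 .10 20.2
```

```text
at [0.5796 0.3584 0.1075] [179.37  -0.29  88.  ] w 0.592 gf 0.0 t 7.3 q [23.2 23.5 94.8 -0.  61.  25.2] F [ 0.2 -0.5  0.5]
turn -67.8 rz 1.183 dp cm [-13.14  -1.33   0.75]
```

Call:
step_arm(plan=[{"jaw":0.2,"dp":[0,0,0],"rot":[0,0,0.169]},{"jaw":0.2,"dp":[0,0,0],"rot":[0,0,0.169]},{"jaw":0.2,"dp":[0,0,0],"rot":[0,0,0.169]},{"jaw":0.2,"dp":[0,0,0],"rot":[0,0,0.169]},{"jaw":0.2,"dp":[0,0,0],"rot":[0,0,0.169]},{"jaw":0.2,"dp":[0,0,0],"rot":[0,0,0.169]},{"jaw":0.2,"dp":[0,0,0],"rot":[0,0,0.169]},{"jaw":0.2,"dp":[-3.3,-0.3,0],"rot":[0,0,0]},{"jaw":0.2,"dp":[-3.3,-0.3,0],"rot":[0,0,0]},{"jaw":0.2,"dp":[-3.3,-0.3,0.2],"rot":[0,0,0]},{"jaw":0.2,"dp":[-3.2,-0.3,0],"rot":[0,0,0]},{"jaw":0.2,"dp":[0,0,0],"rot":[0,0,0]},{"jaw":0.2,"dp":[0,0,0],"rot":[0,0,0]}])

```text
clock: 8.93
tcp_pos: [0.4495, 0.3229, 0.0987]
ee_rot: [-180.0, -0.1, 20.2]
ft_force: [0.6, -0.3, 0.8]
gripper_width: 0.596
grasp_force: 0.0
```

```bash
python3 - <<'E'
from m import *
c=dict(np.load('top1.npz')); h,S,V=cv2.split(cv2.cvtColor(c['pixels'],cv2.COLOR_RGB2HSV))
g=(((h>12)&(h<30)&(S>120))|(V<70)).astype(np.uint8); g=cv2.morphologyEx(g,cv2.MORPH_CLOSE,np.ones((5,5)))
m=np.zeros_like(g); m[215:255,250:283]=1
for z in(.01,.02): print(rect(c,g*m,z,(267,234)))
m=np.zeros_like(g); m[110:135,305:332]=1
print(rect(c,g*m,.02,(317,123)))
s=cam('scene'); save(s,'scene3.png'); t=cam('top'); save(t,'top3.png')
w=cv2.cvtColor(t['pixels'],cv2.COLOR_RGB2HSV); w=((w[...,2]>170)&(w[...,1]<60))
print('cap now top', proj(t,(.577,.357,.035)).round(1))
E
python3 g.py .4517 .3255 .003 20.2
```

```text
(array([266.9, 233.4]), array([452.7, 326.8]), array([38.3, 29.4]), 18.8)
(array([266.9, 233.4]), array([452.2, 325.7]), array([37.9, 29.1]), 18.8)
(array([316.5, 123.1]), array([673.7, 234.2]), array([41.9, 31.4]), 82.7)
cap now top [251.3 167.9]
at [0.45   0.3229 0.0987] [-1.800e+02 -7.000e-02  2.019e+01] w 0.602 gf 0.0 t 9.025 q [ 25.2   9.8 113.2  -0.   57.   95. ] F [-0.5 -1.2  0.2]
turn 0.0 rz -0.0 dp cm [ 0.25 -0.18  9.57]
```

View pics/scene3.png

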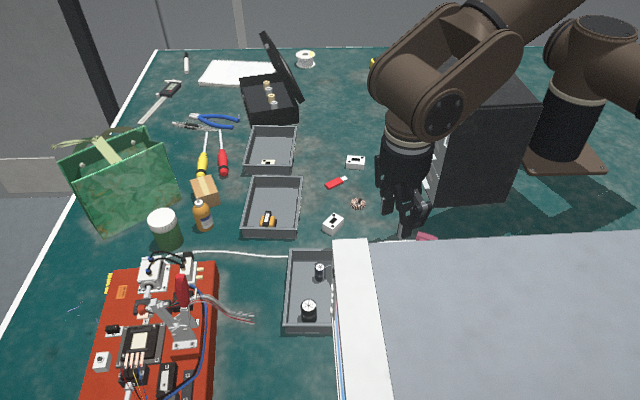

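The capacitor stands upright in its tray at (320,270). The transformer is next.

Call:
step_arm(plan=[{"jaw":0.2,"dp":[0.3,-0.2,3],"rot":[0,0,0]},{"jaw":0.2,"dp":[0,0,3],"rot":[0,0,0]},{"jaw":0.1,"dp":[0,0,2],"rot":[0,0,0]},{"jaw":0.0,"dp":[0,0,1.2],"rot":[0,0,0]},{"jaw":-0.1,"dp":[0,0,0.4],"rot":[0,0,0]},{"jaw":-0.3,"dp":[0,0,0],"rot":[0,0,0]},{"jaw":-0.5,"dp":[0,0,0],"rot":[0,0,0]},{"jaw":-0.8,"dp":[0,0,0],"rot":[0,0,0]},{"jaw":-1,"dp":[0,0,0],"rot":[0,0,0]},{"jaw":-1,"dp":[0,0,0],"rot":[0,0,0]},{"jaw":-1,"dp":[0,0,0],"rot":[0,0,0]}], grip_force=30)

```text
clock: 10.4
tcp_pos: [0.451, 0.3256, 0.0024]
ee_rot: [-180.0, -0.0, 20.2]
ft_force: [0.2, 0.7, -0.0]
gripper_width: 0.339
grasp_force: 30.6
```

```bash
python3 g.py .663 .153 .11 86.7
```

```text
at [0.451  0.3256 0.0024] [-180.     -0.     20.21] w 0.339 gf 30.6 t 10.4 q [ 25.4  19.  114.3   0.   46.7  95.2] F [ 0.2  0.7 -0. ]
turn 66.5 rz -1.16 dp cm [-16.01  22.16 -10.76]
```

Call:
step_arm(plan=[{"jaw":-1,"dp":[0,0,-2],"rot":[0,0,0]},{"jaw":-1,"dp":[0,0,-4],"rot":[0,0,0]},{"jaw":-1,"dp":[0,0,-4.8],"rot":[0,0,0]},{"jaw":-1,"dp":[0,0,0],"rot":[0,0,-0.166]},{"jaw":-1,"dp":[0,0,0],"rot":[0,0,-0.166]},{"jaw":-1,"dp":[0,0,0],"rot":[0,0,-0.166]},{"jaw":-1,"dp":[0,0,0],"rot":[0,0,-0.166]},{"jaw":-1,"dp":[0,0,0],"rot":[0,0,-0.166]},{"jaw":-1,"dp":[0,0,0],"rot":[0,0,-0.166]},{"jaw":-1,"dp":[0,0,0],"rot":[0,0,-0.164]},{"jaw":-1,"dp":[-2.3,3.2,0],"rot":[0,0,0]},{"jaw":-1,"dp":[-2.3,3.2,0],"rot":[0,0,0]},{"jaw":-1,"dp":[-2.3,3.2,0],"rot":[0,0,0]},{"jaw":-1,"dp":[-2.3,3.2,0],"rot":[0,0,0]},{"jaw":-1,"dp":[-2.3,3.2,0],"rot":[0,0,0]},{"jaw":-1,"dp":[-2.3,3.2,0],"rot":[0,0,0]},{"jaw":-1,"dp":[-2.2,3,0],"rot":[0,0,0]},{"jaw":-1,"dp":[0,0,0],"rot":[0,0,0]},{"jaw":-1,"dp":[0,0,0],"rot":[0,0,0]}])

```text
clock: 12.78
tcp_pos: [0.663, 0.1533, 0.111]
ee_rot: [-180.0, -0.0, 86.7]
ft_force: [-0.1, 0.3, -0.8]
gripper_width: 0.337
grasp_force: 30.6
```

```bash
python3 g.py .663 .153 .006 86.7
```

```text
at [0.663  0.1533 0.111 ] [-1.800e+02 -2.000e-02  8.667e+01] w 0.337 gf 30.6 t 12.775 q [ 4.5 23.5 94.4  0.  62.1  7.8] F [-0.1  0.3 -0.8]
turn 0.0 rz -0.0 dp cm [-0.03  0.   10.5 ]
```

Call:
step_arm(plan=[{"jaw":-1,"dp":[0,0,3.5],"rot":[0,0,0]},{"jaw":-1,"dp":[0,0,3.5],"rot":[0,0,0]},{"jaw":-1,"dp":[0,0,2],"rot":[0,0,0]},{"jaw":-1,"dp":[0,0,1],"rot":[0,0,0]},{"jaw":-1,"dp":[0,0,0.3],"rot":[0,0,0]},{"jaw":-1,"dp":[0,0,0.2],"rot":[0,0,0]},{"jaw":-1,"dp":[0,0,0],"rot":[0,0,0]},{"jaw":-0.2,"dp":[0,0,0],"rot":[0,0,0]},{"jaw":0.0,"dp":[0,0,0],"rot":[0,0,0]},{"jaw":0.0,"dp":[0,0,0],"rot":[0,0,0]},{"jaw":0.0,"dp":[0,0,-1],"rot":[0,0,0]},{"jaw":0.0,"dp":[0,0,-3],"rot":[0,0,0]},{"jaw":0.0,"dp":[0,0,-5],"rot":[0,0,0]},{"jaw":0.2,"dp":[0,0,-2],"rot":[0,0,0]},{"jaw":0.2,"dp":[0,0,0],"rot":[0,0,0]}])

```text
clock: 14.65
tcp_pos: [0.6646, 0.1531, 0.1177]
ee_rot: [179.7, -0.0, 86.7]
ft_force: [-1.0, -0.2, -0.8]
gripper_width: 0.598
grasp_force: 0.0
```

```bash
python3 g.py .5473 .2352 .11 50.2
```

```text
at [0.6646 0.1531 0.1177] [ 1.7974e+02 -4.0000e-02  8.6670e+01] w 0.598 gf 0.0 t 14.65 q [ 4.5 23.1 94.1 -0.  62.5  7.8] F [-1.  -0.2 -0.8]
turn -36.5 rz 0.637 dp cm [ -1.2  -14.27   0.77]
```

Call:
step_arm(plan=[{"jaw":0.2,"dp":[0,0,0],"rot":[0,0,0.159]},{"jaw":0.2,"dp":[0,0,0],"rot":[0,0,0.159]},{"jaw":0.2,"dp":[0,0,0],"rot":[0,0,0.159]},{"jaw":0.2,"dp":[0,0,0],"rot":[0,0,0.159]},{"jaw":0.2,"dp":[-0.3,-3.6,0],"rot":[0,0,0]},{"jaw":0.2,"dp":[-0.3,-3.6,0],"rot":[0,0,0]},{"jaw":0.2,"dp":[-0.3,-3.5,0],"rot":[0,0,0]},{"jaw":0.2,"dp":[-0.3,-3.5,0.6],"rot":[0,0,0]},{"jaw":0.2,"dp":[0,0,0],"rot":[0,0,0]},{"jaw":0.2,"dp":[0,0,0],"rot":[0,0,0]}])

```text
clock: 15.9
tcp_pos: [0.5462, 0.2342, 0.1079]
ee_rot: [-180.0, 0.1, 50.2]
ft_force: [0.1, -0.3, 1.0]
gripper_width: 0.603
grasp_force: 0.0
```

```bash
python3 g.py .5473 .2352 .001 50.2
python3 - <<'E'
from h import *
s=cam('scene'); save(s,'scene4.png')
E
```

```text
at [0.5462 0.2342 0.1079] [-1.7995e+02  1.0000e-01  5.0240e+01] w 0.603 gf 0.0 t 15.9 q [ 13.4  13.9 107.2  -0.   59.   53.2] F [ 0.1 -0.3  1. ]
turn -0.0 rz 0.001 dp cm [ 0.15  0.02 10.69]
```

View pics/scene4.png

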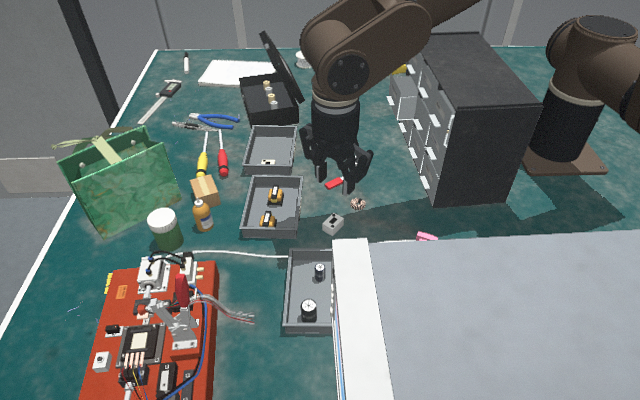

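The transformer stands in its tray at (275,195). Block_high at (333,222) is next.

Call:
step_arm(plan=[{"jaw":0.2,"dp":[0.15,0,3.5],"rot":[0,0,0]},{"jaw":0.2,"dp":[0,0,3.5],"rot":[0,0,0]},{"jaw":0.1,"dp":[0,0,2],"rot":[0,0,0]},{"jaw":0.0,"dp":[0,0,1.2],"rot":[0,0,0]},{"jaw":-0.1,"dp":[0,0,0.4],"rot":[0,0,0]},{"jaw":-0.3,"dp":[0,0,0],"rot":[0,0,0]},{"jaw":-0.5,"dp":[0,0,0],"rot":[0,0,0]},{"jaw":-0.8,"dp":[0,0,0],"rot":[0,0,0]},{"jaw":-1,"dp":[0,0,0],"rot":[0,0,0]},{"jaw":-1,"dp":[0,0,0],"rot":[0,0,0]},{"jaw":-1,"dp":[0,0,0],"rot":[0,0,0]}], grip_force=40)

```text
clock: 17.32
tcp_pos: [0.5483, 0.236, 0.0045]
ee_rot: [179.9, -0.1, 50.2]
ft_force: [-0.7, 0.0, 6.3]
gripper_width: 0.293
grasp_force: 42.4
```

```bash
python3 g.py .675 -.050 .11 85.9
```

```text
at [0.5483 0.236  0.0045] [ 1.7994e+02 -9.0000e-02  5.0240e+01] w 0.293 gf 42.4 t 17.325 q [ 13.6  22.9 108.5   0.   48.4  53.3] F [-0.7  0.   6.3]
turn 35.7 rz -0.622 dp cm [-27.62  14.68 -10.55]
```

Run:
```python
from h import *
t=dict(np.load('top0.npz')); s=dict(np.load('scene1.npz'))
i=t['pixels'][40:170,470:640,::-1]; j=dict(np.load('scene1.npz'))['pixels'][20:135,230:320,::-1]
cv2.imwrite('pics/crop5.png',np.hstack([cv2.resize(i,(510,390)),cv2.resize(j,(270,345))[:390].copy() if 0 else cv2.copyMakeBorder(cv2.resize(j,(270,345)),0,45,0,0,0)]))
```

```text
(no output)
```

View pics/crop5.png

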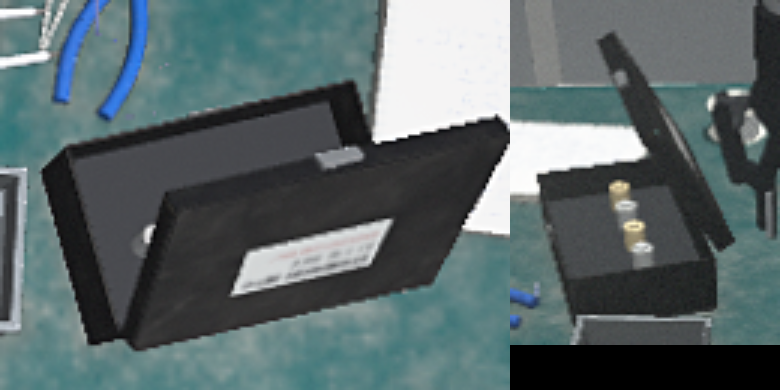

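Run:
```python
from h import *
t=dict(np.load('top0.npz')); s=dict(np.load('scene1.npz'))
print('lid free',tri([ray(t,526.7,105),ray(s,261.7,32)]),'hinge',tri([ray(t,515,155),ray(s,302,101)]),'boxcorner',tri([ray(t,485,97),ray(s,253,125)]))
for z in(.05,.15,.2): print(onz(t,526.7,105,z),proj(s,onz(t,526.7,105,z)))
```

```text
lid free [ 0.66337848 -0.09169385  0.25243442] hinge [ 0.60597632 -0.14117931  0.06260978] boxcorner [ 0.73045094 -0.10087594  0.02166126]
[ 0.70567553 -0.17050468  0.05      ] [263.80142444 100.20224853]
[ 0.67368118 -0.13004823  0.15      ] [272.00511507  71.35873302]
[ 0.65768401 -0.10982001  0.2       ] [276.74181757  54.76334401]
```

The case lid's near corner is at about y=-0.128 and 0.155 high, which leaves roughly 3 cm beside the gripper. I'll approach from the +y side.

Call:
step_arm(plan=[{"jaw":-1,"dp":[0,0,-2],"rot":[0,0,0]},{"jaw":-1,"dp":[0,0,-4],"rot":[0,0,0]},{"jaw":-1,"dp":[0,0,-4.8],"rot":[0,0,0]},{"jaw":-1,"dp":[0,0,0],"rot":[0,0,-0.156]},{"jaw":-1,"dp":[0,0,0],"rot":[0,0,-0.156]},{"jaw":-1,"dp":[0,0,0],"rot":[0,0,-0.156]},{"jaw":-1,"dp":[0,0,0],"rot":[0,0,-0.154]},{"jaw":-1,"dp":[-4,2.1,0],"rot":[0,0,0]},{"jaw":-1,"dp":[-4,2.1,0],"rot":[0,0,0]},{"jaw":-1,"dp":[-4,2.1,0],"rot":[0,0,0]},{"jaw":-1,"dp":[-4,2.1,0],"rot":[0,0,0]},{"jaw":-1,"dp":[-4,2.1,0],"rot":[0,0,0]},{"jaw":-1,"dp":[-4,2.1,0],"rot":[0,0,0]},{"jaw":-1,"dp":[-3.4,2.1,0],"rot":[0,0,0]},{"jaw":-1,"dp":[0,0,0],"rot":[0,0,0]},{"jaw":-1,"dp":[0,0,0],"rot":[0,0,0]}])

```text
clock: 19.32
tcp_pos: [0.6737, -0.0476, 0.1113]
ee_rot: [-179.9, -0.0, 85.9]
ft_force: [-0.8, -0.1, 0.6]
gripper_width: 0.295
grasp_force: 41.6
```

```bash
python3 g.py .675 -.048 .0085 85.9
python3 - <<'E'
from h import *
s=cam('scene'); save(s,'scene6.png')
E
```

```text
at [ 0.6737 -0.0476  0.1113] [-1.7994e+02 -3.0000e-02  8.5860e+01] w 0.295 gf 41.6 t 19.325 q [-12.6  22.9  95.1   0.   62.   -8.5] F [-0.8 -0.1  0.6]
turn 0.0 rz -0.001 dp cm [-0.03  0.13 10.28]
```

View pics/scene6.png

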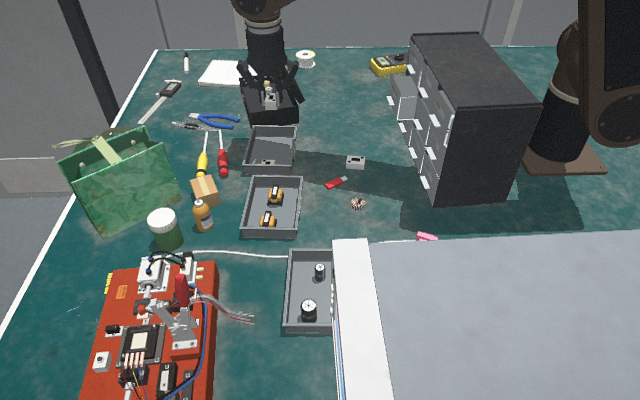

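The block is held at (270,98) above the tray, with no contact force. I'll descend.

Call:
step_arm(plan=[{"jaw":-1,"dp":[0,0.1,2],"rot":[0,0,0]},{"jaw":-1,"dp":[0,0,2],"rot":[0,0,0]},{"jaw":-1,"dp":[0,0,2],"rot":[0,0,0]},{"jaw":-1,"dp":[0,0,0],"rot":[0,0,0]}])

```text
clock: 19.88
tcp_pos: [0.6729, -0.0474, 0.0473]
ee_rot: [-179.6, -0.1, 85.9]
ft_force: [0.5, 0.3, -0.8]
gripper_width: 0.291
grasp_force: 41.6
```

Call:
step_arm(plan=[{"jaw":-1,"dp":[0,0,2.2],"rot":[0,0,0]},{"jaw":-1,"dp":[0,0,1.2],"rot":[0,0,0]},{"jaw":-1,"dp":[0,0,0.6],"rot":[0,0,0]},{"jaw":-1,"dp":[0,0,0.3],"rot":[0,0,0]},{"jaw":-1,"dp":[0,0,0],"rot":[0,0,0]}])

```text
clock: 20.5
tcp_pos: [0.6756, -0.0483, 0.0085]
ee_rot: [180.0, 0.0, 85.9]
ft_force: [-0.0, -0.2, -0.3]
gripper_width: 0.294
grasp_force: 41.6
```

Now release and rise, then look while the arm goes to block_low.

Call:
step_arm(plan=[{"jaw":-1,"dp":[0,0,0.1],"rot":[0,0,0]},{"jaw":-0.3,"dp":[0,0,0],"rot":[0,0,0]},{"jaw":-0.1,"dp":[0,0,0],"rot":[0,0,0]},{"jaw":-0.1,"dp":[0,0,0],"rot":[0,0,0]},{"jaw":-0.1,"dp":[0,0,-1],"rot":[0,0,0]},{"jaw":-0.1,"dp":[0,0,-3],"rot":[0,0,0]},{"jaw":-0.1,"dp":[0,0,-4],"rot":[0,0,0]},{"jaw":0.2,"dp":[0,0,-3],"rot":[0,0,0]},{"jaw":0.2,"dp":[0,0,0],"rot":[0,0,0]}])

```text
clock: 21.62
tcp_pos: [0.6779, -0.0487, 0.1221]
ee_rot: [179.5, 0.1, 85.9]
ft_force: [-0.0, 0.1, -0.5]
gripper_width: 0.598
grasp_force: 0.0
```

```bash
python3 g.py .4866 .0425 .12 170.4; python3 g.py .4866 .0425 .12 -9.6
```

```text
at [ 0.6779 -0.0487  0.1221] [1.7953e+02 7.0000e-02 8.5880e+01] w 0.598 gf 0.0 t 21.625 q [-12.6  22.5  94.5  -0.   62.5  -8.5] F [-0.   0.1 -0.5]
turn 84.5 rz -1.475 dp cm [20.38  5.8   0.21]
at [ 0.6779 -0.0487  0.1221] [1.7953e+02 7.0000e-02 8.5880e+01] w 0.598 gf 0.0 t 21.625 q [-12.6  22.5  94.5  -0.   62.5  -8.5] F [-0.   0.1 -0.5]
turn -95.5 rz 1.666 dp cm [-20.38  -5.8    0.21]
```

Call:
step_arm(plan=[{"jaw":0.2,"dp":[1.54,-3.94,0],"rot":[0,0,0]},{"jaw":0.2,"dp":[1.54,-3.94,0],"rot":[0,0,0]},{"jaw":0.2,"dp":[1.54,-3.94,0],"rot":[0,0,0]},{"jaw":0.2,"dp":[1.54,-3.94,0],"rot":[0,0,0]},{"jaw":0.2,"dp":[1.54,-3.8,0],"rot":[0,0,0]},{"jaw":0.2,"dp":[0,0,0],"rot":[0,0,-0.164]},{"jaw":0.2,"dp":[0,0,0],"rot":[0,0,-0.164]},{"jaw":0.2,"dp":[0,0,0],"rot":[0,0,-0.164]},{"jaw":0.2,"dp":[0,0,0],"rot":[0,0,-0.164]},{"jaw":0.2,"dp":[0,0,0],"rot":[0,0,-0.164]},{"jaw":0.2,"dp":[0,0,0],"rot":[0,0,-0.164]},{"jaw":0.2,"dp":[0,0,0],"rot":[0,0,-0.164]},{"jaw":0.2,"dp":[0,0,0],"rot":[0,0,-0.164]},{"jaw":0.2,"dp":[0,0,0],"rot":[0,0,-0.164]},{"jaw":0.2,"dp":[0,0,0],"rot":[0,0,0]},{"jaw":0.2,"dp":[0,0,0],"rot":[0,0,0]}])

```text
clock: 23.62
tcp_pos: [0.4853, 0.0427, 0.1167]
ee_rot: [-180.0, -0.1, 170.3]
ft_force: [-1.4, 0.1, 0.5]
gripper_width: 0.601
grasp_force: 0.0
```

```bash
python3 g.py .4866 .0425 .002 170.4
python3 - <<'E'
from m import *
t=cam('top'); h,S,V=cv2.split(cv2.cvtColor(t['pixels'],cv2.COLOR_RGB2HSV)); np.savez('top7.npz',**t)
i=t['pixels'][80:260,180:490,::-1]; cv2.imwrite('pics/crop7.png',cv2.resize(i,None,fx=2.5,fy=2.5,interpolation=cv2.INTER_CUBIC))
E
```

```text
at [0.4853 0.0427 0.1167] [-1.8000e+02 -7.0000e-02  1.7031e+02] w 0.601 gf 0.0 t 23.625 q [ -6.9   0.  121.6  -0.   58.5 -87.2] F [-1.4  0.1  0.5]
turn 0.1 rz -0.002 dp cm [-0.13 -0.   11.47]
```

View pics/crop7.png

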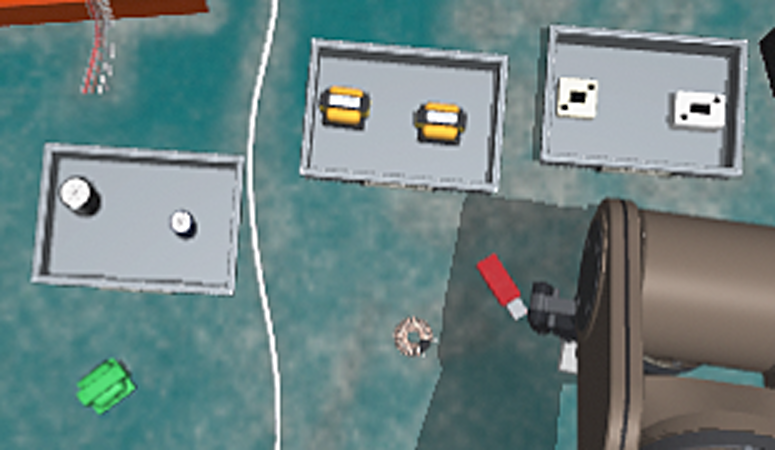

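Everything placed so far stands well: transformers at crop (344,105) and (440,122), capacitor at (182,222), block_high at (700,108), and the earlier parts unmoved. The slot for block_low is around crop (637,104). I'll descend on it in stages and watch the force.

Call:
step_arm(plan=[{"jaw":0.2,"dp":[-0.13,0,2],"rot":[0,0,0]},{"jaw":0.2,"dp":[0,0,2],"rot":[0,0,0]},{"jaw":0.2,"dp":[0,0,2],"rot":[0,0,0]},{"jaw":0.2,"dp":[0,0,0],"rot":[0,0,0]}])

```text
clock: 24.18
tcp_pos: [0.4855, 0.0426, 0.0556]
ee_rot: [-180.0, -0.2, 170.4]
ft_force: [-0.0, -0.1, 0.4]
gripper_width: 0.601
grasp_force: 0.0
```

Call:
step_arm(plan=[{"jaw":0.2,"dp":[0,0,1.5],"rot":[0,0,0]},{"jaw":0.2,"dp":[0,0,1.5],"rot":[0,0,0]},{"jaw":0.1,"dp":[0,0,1],"rot":[0,0,0]},{"jaw":0,"dp":[0,0,0.9],"rot":[0,0,0]},{"jaw":0,"dp":[0,0,0.5],"rot":[0,0,0]},{"jaw":-0.1,"dp":[0,0,0],"rot":[0,0,0]}])

```text
clock: 24.92
tcp_pos: [0.4869, 0.0425, 0.003]
ee_rot: [-180.0, -0.0, 170.4]
ft_force: [0.1, -0.7, 0.9]
gripper_width: 0.45
grasp_force: 0.0
```

```bash
python3 g.py .4866 .0425 .002 170.4
python3 - <<'E'
from h import *
t=dict(np.load('top7.npz'))
for n,u,z in[('oldblock right edge',599,.015),('new left edge',675,.025),('mid',637,.02)]: print(n,onz(t,u/2.5+179.8,(98 if u==599 else 108 if u==675 else 104)/2.5+79.8,z))
E
```

```text
at [0.4869 0.0425 0.003 ] [-1.8000e+02 -4.0000e-02  1.7044e+02] w 0.45 gf 0.0 t 24.925 q [ -6.9  11.8 123.5   0.   44.7 -87.4] F [ 0.1 -0.7  0.9]
turn -0.0 rz 0.001 dp cm [ 0.03 -0.    0.1 ]
oldblock right edge [0.68554183 0.02773252 0.015     ]
new left edge [ 0.67539498 -0.03001051  0.025     ]
mid [ 0.67963781 -0.00133082  0.02      ]
```

Call:
step_arm(plan=[{"jaw":-0.3,"dp":[0,0,0],"rot":[0,0,0]},{"jaw":-0.5,"dp":[0,0,0],"rot":[0,0,0]},{"jaw":-0.8,"dp":[0,0,0],"rot":[0,0,0]},{"jaw":-1,"dp":[0,0,0],"rot":[0,0,0]},{"jaw":-1,"dp":[0,0,0],"rot":[0,0,0]},{"jaw":-1,"dp":[0,0,0],"rot":[0,0,0]},{"jaw":-1,"dp":[0,0,-2],"rot":[0,0,0]},{"jaw":-1,"dp":[0,0,-4],"rot":[0,0,0]},{"jaw":-1,"dp":[0,0,-4.8],"rot":[0,0,0]},{"jaw":-1,"dp":[0,0,0],"rot":[0,0,0]}], grip_force=40)

```text
clock: 26.18
tcp_pos: [0.49, 0.0422, 0.1153]
ee_rot: [180.0, 0.5, 170.5]
ft_force: [0.2, -0.8, -1.0]
gripper_width: 0.343
grasp_force: 39.5
```

```bash
python3 g.py .679 -.001 .112 85.9
```

```text
at [0.49   0.0422 0.1153] [179.98   0.5  170.45] w 0.343 gf 39.5 t 26.175 q [ -6.9   0.4 121.3  -0.   57.8 -87.4] F [ 0.2 -0.8 -1. ]
turn -84.6 rz 1.476 dp cm [-2.96 19.16  0.33]
```

Call:
step_arm(plan=[{"jaw":-1,"dp":[0,0,0],"rot":[0,0,0.164]},{"jaw":-1,"dp":[0,0,0],"rot":[0,0,0.164]},{"jaw":-1,"dp":[0,0,0],"rot":[0,0,0.164]},{"jaw":-1,"dp":[0,0,0],"rot":[0,0,0.164]},{"jaw":-1,"dp":[0,0,0],"rot":[0,0,0.164]},{"jaw":-1,"dp":[0,0,0],"rot":[0,0,0.164]},{"jaw":-1,"dp":[0,0,0],"rot":[0,0,0.164]},{"jaw":-1,"dp":[0,0,0],"rot":[0,0,0.164]},{"jaw":-1,"dp":[0,0,0],"rot":[0,0,0.164]},{"jaw":-1,"dp":[-0.5,3.2,0],"rot":[0,0,0]},{"jaw":-1,"dp":[-0.5,3.2,0],"rot":[0,0,0]},{"jaw":-1,"dp":[-0.5,3.2,0],"rot":[0,0,0]},{"jaw":-1,"dp":[-0.5,3.2,0],"rot":[0,0,0]},{"jaw":-1,"dp":[-0.5,3.2,0],"rot":[0,0,0]},{"jaw":-1,"dp":[-0.5,3.2,0],"rot":[0,0,0]},{"jaw":-1,"dp":[0,0,0],"rot":[0,0,0]},{"jaw":-1,"dp":[0,0,0],"rot":[0,0,0]},{"jaw":-1,"dp":[0,0,0],"rot":[0,0,0]}])

```text
clock: 28.42
tcp_pos: [0.6751, -0.0008, 0.1104]
ee_rot: [-179.9, -0.0, 85.9]
ft_force: [0.6, -0.5, -0.7]
gripper_width: 0.342
grasp_force: 39.7
```

```bash
python3 g.py .679 -.001 .007 85.9;python3 - <<'E'
from h import *
s=cam('scene'); i=s['pixels'][30:190,190:400,::-1]; cv2.imwrite('pics/crop8.png',cv2.resize(i,None,fx=3,fy=3,interpolation=cv2.INTER_CUBIC))
E
```

```text
at [ 0.6751 -0.0008  0.1104] [-1.7988e+02 -1.0000e-02  8.5890e+01] w 0.342 gf 39.7 t 28.425 q [-8.7 23.  95.2  0.  62.  -4.6] F [ 0.6 -0.5 -0.7]
turn 0.0 rz -0.0 dp cm [1.000e-02 3.900e-01 1.034e+01]
```

View pics/crop8.png

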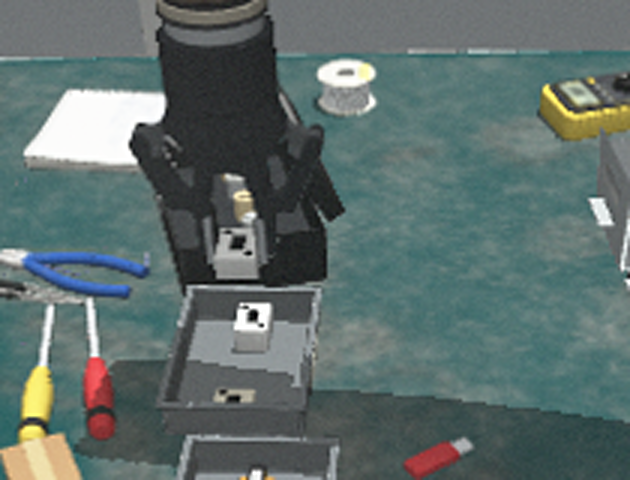

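Block_low is held level at crop (237,252). Block_high (253,325) and the old block (235,395) leave the slot free between them. I'll place it.

Call:
step_arm(plan=[{"jaw":-1,"dp":[0,0.4,3],"rot":[0,0,0]},{"jaw":-1,"dp":[0,0,3],"rot":[0,0,0]},{"jaw":-1,"dp":[0,0,2],"rot":[0,0,0]},{"jaw":-1,"dp":[0,0,1.3],"rot":[0,0,0]},{"jaw":-1,"dp":[0,0,0.6],"rot":[0,0,0]},{"jaw":-1,"dp":[0,0,0.4],"rot":[0,0,0]},{"jaw":-1,"dp":[0,0,0],"rot":[0,0,0]},{"jaw":-1,"dp":[0,0,0],"rot":[0,0,0]}])

```text
clock: 29.48
tcp_pos: [0.681, -0.0016, 0.0092]
ee_rot: [179.9, 0.0, 85.9]
ft_force: [0.1, 0.6, -0.3]
gripper_width: 0.341
grasp_force: 39.7
```

Call:
step_arm(plan=[{"jaw":-1,"dp":[0,0,0.2],"rot":[0,0,0]},{"jaw":-1,"dp":[0,0,0.1],"rot":[0,0,0]},{"jaw":-0.2,"dp":[0,0,0],"rot":[0,0,0]},{"jaw":0,"dp":[0,0,0],"rot":[0,0,0]},{"jaw":0,"dp":[0,0,0],"rot":[0,0,0]},{"jaw":0,"dp":[0,0,-1],"rot":[0,0,0]},{"jaw":0,"dp":[0,0,-3],"rot":[0,0,0]},{"jaw":0,"dp":[0,0,-4],"rot":[0,0,0]},{"jaw":0,"dp":[0,0,-4],"rot":[0,0,0]},{"jaw":0,"dp":[1,-4,0],"rot":[0,0,0]},{"jaw":0,"dp":[1,-4,0],"rot":[0,0,0]},{"jaw":0,"dp":[1,-4,0],"rot":[0,0,0]},{"jaw":0,"dp":[1,-4,0],"rot":[0,0,0]},{"jaw":0,"dp":[0,0,0],"rot":[0,0,0]}])

```text
clock: 31.22
tcp_pos: [0.5212, 0.0508, 0.1252]
ee_rot: [-179.9, -0.0, 85.9]
ft_force: [0.8, -0.0, -0.5]
gripper_width: 0.499
grasp_force: 0.0
```

Run:
```python
from h import *
t=cam('top'); s=cam('scene'); a=t['pixels'][80:210,180:490,::-1]; b=s['pixels'][110:340,220:340,::-1]
a=cv2.resize(a,None,fx=1.7,fy=1.7,interpolation=cv2.INTER_CUBIC); b=cv2.resize(b,None,fx=2.2,fy=2.2,interpolation=cv2.INTER_CUBIC)
a=cv2.copyMakeBorder(a,0,b.shape[0]-a.shape[0],0,0,0); cv2.imwrite('pics/fin.png',np.hstack([a,b])); print(a.shape,b.shape)
```

```text
(506, 527, 3) (506, 264, 3)
```

View pics/fin.png

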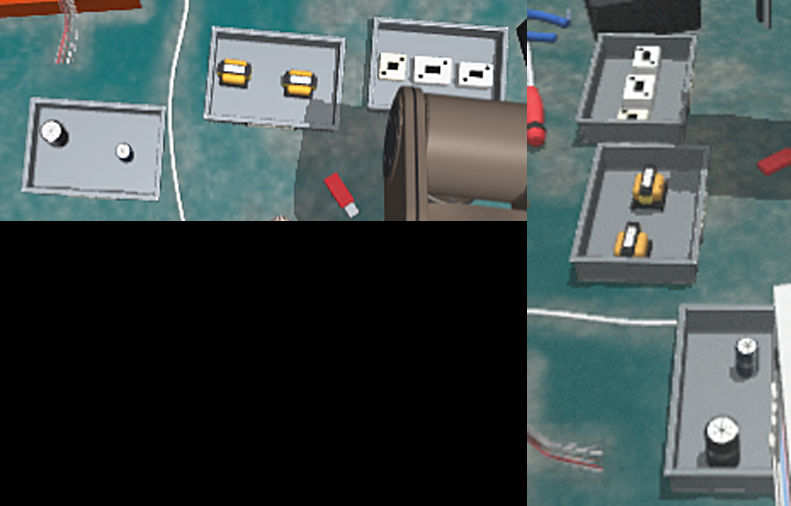

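The final views show three blocks in a row at (393,67), (432,69) and (475,74). Both transformers are at (234,72) and (299,83), and both capacitors at (53,132) and (124,152). All stand upright on their tray floors, and the robot is clear.

```bash
python3 -c "
from bench import env
print(env.finish_job())"
```

```text
the job is handed in; nothing more can be done
None
```

All four loose parts now stand upright in the trays of their own kind, the parts already there show no sign of having moved, and the job was handed in at about 31 s of the 106 s allowed.

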